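# Slide the print block home under the hand press

## Task

Feed the block carrier, nose first, through the low gap of the hand press, past its sprung hold-down roller, and slide it on until its nose meets the back stop; bed it there with a firm but gentle press of about 10 N (never over 15) for half a second, so that it rests against the stop. The stop is held by friction alone and must not be shoved out of its setting, nor the carrier forced against the press; then let go, and leave the brayer, ink jar and bowl where they are.

Things in the scene. Friction and masses are not known exactly. Their poses are not given: they have to be found in the camera images.
- carrier: Loose block carrier: plywood board 175 x 90 x 12 mm flat on the bench, a black print block, front bevelled (70 x 80 mm, top 24 mm above the bench) fixed on it 27 to 97 mm behind the nose, a pale grip block at the tail. Origin under the board's middle at bench level, 87.5 mm from nose and tail; x from grip to nose, y to the left, z up. 0.25 to 0.45 kg; waxed underside, slides with 0.5 to 1.5 N.
- carrier_grip (a point): Centre of the carrier's wooden grip block, which is 30 mm along the board, 24 mm wide and stands from 12 to 50 mm above the bench, its end face flush with the board's tail. This point is 31 mm above the bench, 15 mm from the tail, 160 mm from the nose. Axes as carrier.
- carrier_nose (a point): Middle of the carrier's front edge (the end away from the grip), 6 mm above the bench; axes as carrier. When home it touches the stop face.
- press: Grey hand press fixed to the bench. Origin at bench level 100 mm before the mouth on the tunnel's line; x into the tunnel. The posts stand 65 to 90 mm to either side of that line, the head is 135 mm tall; the handwheel above reaches 171 mm up and 21 mm out before the mouth. The near ends of the flared guides stand 32 mm before the mouth.
- press_mouth (a point): Middle of the near edge of the steel platen, at bench level; x into the tunnel. The platen covers x = 0 to 70 mm, underside 28 mm above the bench. Guide rails 20 mm high, 95 mm apart (2.5 mm to spare each side of the board) from x = 0 to 147 mm; before the mouth, x = -32 to 0, they flare to about 110 mm apart. The carrier slides on the bench itself.
- roller (a point): Lowest point of the sprung hold-down roller (radius 15 mm) under the platen, 25 mm beyond the mouth, 22.5 mm above the bench. The print block has to lift it: from a nose depth of about 45 mm there is a bump (4 to 7 N at the grip) over some 8 mm of travel, then a steady drag, 2 to 5 N with the bench friction. That is not the stop.
- stop_face (a point): Middle of the near face of the back stop, 6 mm above the bench, behind the platen, 88 to 108 mm beyond the mouth (it varies). x points away from the mouth. With the carrier home, its nose is here and its tail 67 to 87 mm outside the mouth.
- stop: The back stop: rubber-faced aluminium bar across the guides, 76 mm wide, 10 mm thick, 2 to 20 mm above the bench, on a slide along the tunnel, held by friction alone. Origin at the middle of its near face, at bench level; x away from the mouth. It yields when the nose presses on it with more than about 18 N, and then stays where it was shoved.
- brayer: Bystander: ink roller, black rubber barrel 90 mm long and 36 mm thick, wooden handle towards its -x (origin under the barrel, 155 mm long in all).
- ink_jar: Bystander: blue stoneware ink jar with a black cap, 68 mm across, 75 mm tall, origin under its centre.
- tea_bowl: Bystander: small white bowl 68 mm across, 50 mm tall, origin under its centre.
Not all that is in view belongs to the job. What is meant by the carrier is not blue, and is the larger of those in its own colour.

How it is judged:
On the way, in this order (a step that is already met when the one before it is completed fails the run):
1. the carrier's nose is under the platen, in line with the guides (x of carrier_nose in the frame of press_mouth between 0.02 and 0.075 m and y of carrier_nose in the frame of press_mouth between -0.006 and 0.006 m and angle between the x axis of carrier and the x axis of press, either way round below 0.1 rad), for 0.1 s.
2. the nose is at the stop and presses on it with at least 5 N (x of carrier_nose in the frame of stop_face between -0.002 and 0.002 m and contact force between carrier and stop above 5 N), for 0.25 s.
At the end, for the whole second after the job is handed in: The carrier lies flat and still between the guides (within 6 mm of their middle line and 0.08 rad), let go, its nose within 2 mm of the stop face, and the stop is within 2.5 mm of where it was set (x of carrier_nose in the frame of stop_face between -0.002 and 0.002 m and y of carrier_nose in the frame of stop_face between -0.006 and 0.006 m and angle between the x axis of carrier and the x axis of press, either way round below 0.08 rad and angle between carrier's own z axis and vertical below 0.05 rad and distance of stop_face from where it was at the start of the episode below 0.0025 m and linear speed of carrier below 0.01 m/s); the robot touches nothing.
It fails at once if the back stop is shoved more than 2.5 mm from its setting (distance of stop_face from where it was at the start of the episode above 0.0025 m).
It fails at once if the nose presses on the back stop with more than 16 N (contact force between carrier and stop above 16 N).
It fails at once if the carrier is forced against the press with more than 25 N (contact force between carrier and press above 25 N).
It fails at once if the brayer, ink jar or bowl is moved more than 15 mm (distance of any of brayer, ink_jar, tea_bowl from where it was at the start of the episode above 0.015 m).
It also fails if it takes over 67 s, if anything falls off the work surface, if the arm or the gripper's body presses on something with over 40 N, if the wrist force passes 120 N, or if a joint passes its speed limit or range.

## Robot

A 6-joint arm with a two-finger parallel gripper is mounted at the origin on the work surface. World frame = base frame: x ahead of the robot, y to its left, z up, the work surface at z = 0. Lengths are in m, angles in rad, forces in N, time in s.
With the tool pointing down it reaches from about 0.35 to 1 m from the base axis. Payload 7.1 kg.
Tool frame: the origin (TCP) lies between the finger pads; the fingertips stand 25 mm ahead of it and the grasp point (between the pads) lies 6 mm ahead of it; z points along the fingers, y is the direction in which the jaws open and shut (so a half turn about z gives the same grasp; the last joint's range is limited). The gripper opens to 85 mm and grips with 20 to 120 N. Pads are 22 mm wide; open, the fingers measure 114 mm over their backs; the gripper's body (76 mm by 85 mm) begins 54 mm behind the grasp point. The pads swing forward as they close: fully open they stand 13 mm farther back than shut.
Start: joints at [-1.346, 0.423, 1.63, -0, 1.089, -0.019], TCP at [0.151, -0.606, 0.256] pointing down, gripper open.
Joint ranges: [-3, 3], [-0.9, 2.11], [0.09, 2.58], [-1.31, 4.45], [0.11, 2.69], [-2.54, 2.54]. Speed limits (rad/s): [2.39, 2.39, 3.01, 3.14, 3.14, 3.14].

## Interface

Orientations are given as a rotation vector (axis times angle).
In Python, from bench import robot gives the robot as it stands. The module is installed in compiled form; this text tells all that it offers. Calls block until the motion is done:
- robot.move_to(position, orientation): joint-space move of the TCP to a pose.
- robot.servo_line(position, rotation=None, v=0.15): straight line of the TCP; rotation=None keeps the orientation; v is the mean speed in m/s.
- robot.set_joints(angles): joint-space move.
- robot.ungrasp() and robot.clamp(effort=None): open the fingers fully, or close them until they stop; effort is the grip in N (None keeps the last).
- robot.pause(seconds).
- robot.ik(position, orientation): joint angles nearest the present ones, or None.
- robot.capture(name): name is "side" or "top" or "wrist"; returns the picture (480x640x3 uint8, red, green, blue); there is no depth.
- robot.get_calibration(name): a dict with "fx", "fy", "cx", "cy" (pixels), "camera_from_world" (4x4, takes a point from world to camera coordinates); the wrist camera has in their place "mount" (4x4, takes a point from camera to tool coordinates, whose origin is the TCP and whose axes are the flange's). Camera axes: x right, y down, z forward; pixel columns grow to the right and rows downward; lengths in m; the calibration is good to about 2 mm. A picture is of the moment at which its call begins: read the wrist's pose just before it. get_calibration takes no time and is no camera call.
A pose or a line that the arm cannot do raises robot.PlanningError and nothing moves.
- robot.close_job(): hands the job in, once; it reports no verdict.
Readings, each from a call of its own:
- robot.get_t(): time.
- robot.get_q(): joint angles.
- robot.get_qd(): joint speeds.
- robot.get_joint_efforts(): joint torques, N m.
- robot.get_position(): TCP position.
- robot.get_tool_rot(): TCP orientation.
- robot.get_force(): force on the tool from outside, world axes, zero at the start.
- robot.get_torque(): the same for the moment, N m.
- robot.get_width(): opening from 0.0 (shut) to 1.0 (fully open).
Only numpy, scipy, OpenCV 4.12 (cv2) and the standard library are available. Lean on these libraries where they do the work, as an engineer would, in place of code of your own. Each camera call takes 0.05 s, during which the arm holds its last target.

## Working session

There is one attempt and no reset: what is moved stays moved. The work goes in short steps, each a Python script; the robot and the scene stay as the last script left them, time stands still between calls to the robot, and variables do not carry over. Pictures are saved under pics/ and viewed, and the job is handed in when it is done.

```bash
mkdir -p pics
python3 - <<'E'
from bench import robot
import cv2,numpy as np
for n in("side","top","wrist"):
    im=robot.capture(n); cv2.imwrite(f"pics/{n}0.png",im[:,:,::-1])
    c=robot.get_calibration(n); print(n,{k:np.round(v,4).tolist() for k,v in c.items()})
print(robot.get_t(),robot.get_position(),robot.get_tool_rot(),robot.get_force())
E
```

```text
side {'fx': 452.9262, 'fy': 452.9262, 'cx': 315.0672, 'cy': 239.4491, 'camera_from_world': [[-0.9503, -0.3111, -0.0079, 0.598], [-0.1801, 0.5705, -0.8013, 0.1391], [0.2538, -0.7601, -0.5982, 0.8757], [0.0, 0.0, 0.0, 1.0]]}
top {'fx': 453.5208, 'fy': 453.5208, 'cx': 309.4826, 'cy': 241.2999, 'camera_from_world': [[-0.0092, -0.9996, -0.0269, 0.0156], [-0.9848, 0.0138, -0.1733, 0.6335], [0.1736, 0.0249, -0.9845, 0.9801], [0.0, 0.0, 0.0, 1.0]]}
wrist {'fx': 426.4211, 'fy': 426.4211, 'cx': 318.0609, 'cy': 232.4113, 'mount': [[0.0, -0.9448, -0.3277, 0.0848], [1.0, -0.0001, 0.0004, 0.0012], [-0.0004, -0.3277, 0.9448, -0.117], [0.0, 0.0, 0.0, 1.0]]}
0.15 [ 0.15079143 -0.60614738  0.2557306 ] [-3.11714077e+00 -3.81844351e-01  1.90315234e-04] [-0.03823511 -0.50852974  0.30908718]
```

View pics/side0.png

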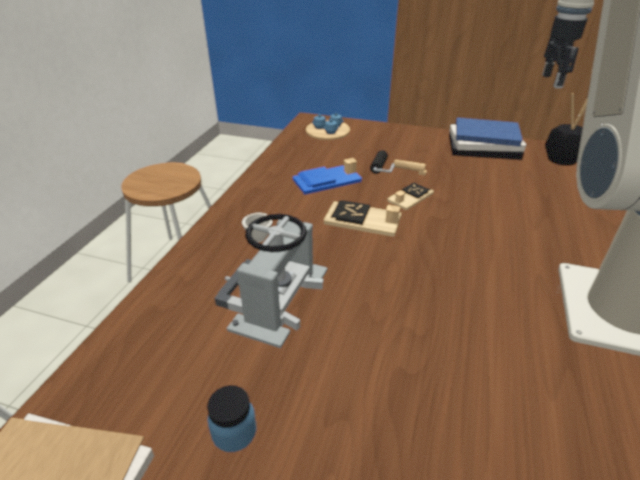

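View pics/top0.png

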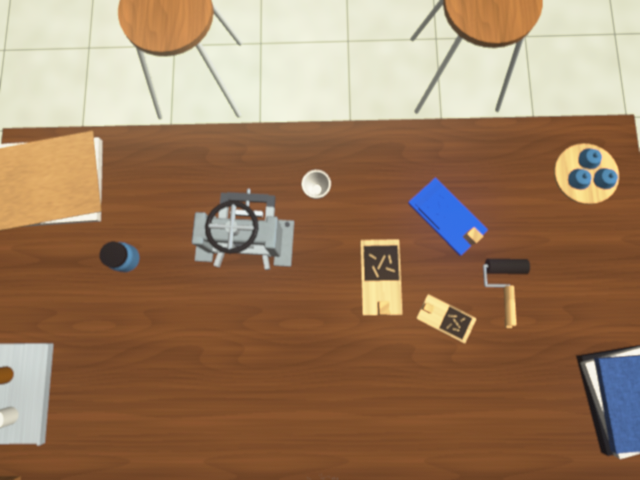

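View pics/wrist0.png

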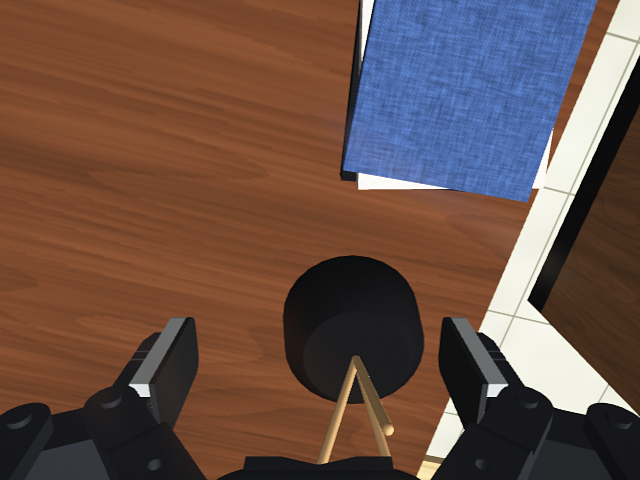

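The side and top pictures agree. The carrier is the larger pale board, at about (381,277) in the top view, with its nose up (+x) and grip at (383,308). The press is at about (243,230), with its flares facing the robot at (220,262) and (267,263). The smaller board at (447,318) and the blue one are decoys. I'll measure roughly from the top view first.

```bash
cat > h.py <<'E'
from bench import robot
import cv2,numpy as np
from scipy.spatial.transform import Rotation as R
def cam(n,p=None,r=None):
    c=robot.get_calibration(n);K=np.array([[c['fx'],0,c['cx']],[0,c['fy'],c['cy']],[0,0,1]])
    if n=='wrist':
        T=np.eye(4);T[:3,:3]=R.from_rotvec(r).as_matrix();T[:3,3]=p
        M=np.linalg.inv(T@c['mount'])
    else: M=c['camera_from_world']
    return K,np.array(M)
def ray(K,M,uv,z):
    uv=np.atleast_2d(uv).astype(float);d=np.c_[uv,np.ones(len(uv))]@np.linalg.inv(K).T@M[:3,:3]
    o=-M[:3,:3].T@M[:3,3];return o+d*((z-o[2])/d[:,2])[:,None]
def proj(K,M,X):
    c=np.atleast_2d(X)@M[:3,:3].T+M[:3,3];q=c@K.T;return q[:,:2]/q[:,2:]
E
python3 - <<'E'
from h import *
im=cv2.imread('pics/top0.png');K,M=cam('top')
hsv=cv2.cvtColor(im,cv2.COLOR_BGR2HSV)
print(hsv[300,370],hsv[262,380],hsv[380,300])
m=((hsv[:,:,2]>165)&(hsv[:,:,0]<30)&(hsv[:,:,1]>40)).astype(np.uint8)*255
roi=np.zeros_like(m);roi[225:330,345:415]=m[225:330,345:415]
pts=cv2.findNonZero(roi);rect=cv2.minAreaRect(pts);b=cv2.boxPoints(rect);print(rect)
P=ray(K,M,b,0.012);print(P.round(4));print([np.linalg.norm(P[i]-P[(i+1)%4]).round(4) for i in range(4)],P.mean(0))
c=im[170:290,170:330];cv2.imwrite('pics/tcrop.png',cv2.resize(c,None,fx=5,fy=5,interpolation=cv2.INTER_CUBIC))
for uv in[(215,265),(267,268),(242,262)]:print(uv,ray(K,M,uv,0.02 if uv[0]!=242 else 0))
E
```

```text
[ 23  93 249] [ 18 105 170] [ 13 167 124]
((381.1217041015625, 276.9668884277344), (76.69831085205078, 41.01186752319336), 88.83085632324219)
[[ 0.6451 -0.1103  0.012 ]
 [ 0.6457 -0.2074  0.012 ]
 [ 0.4663 -0.203   0.012 ]
 [ 0.4653 -0.1088  0.012 ]]
[np.float64(0.097), np.float64(0.1795), np.float64(0.0942), np.float64(0.1798)] [ 0.55560562 -0.15739621  0.012     ]
(215, 265) [[0.58634943 0.23225319 0.02      ]]
(267, 268) [[0.57773227 0.10940198 0.02      ]]
(242, 262) [[0.59528675 0.17203991 0.        ]]
```

View pics/tcrop.png

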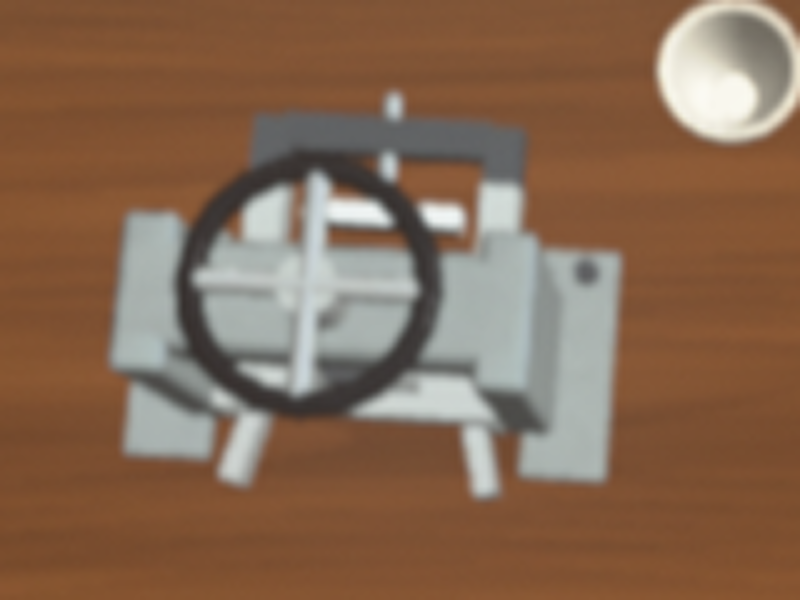

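Run:
```python
from h import *
import json
o=[0,np.pi,0];out={}
for n,p in(("press",[0.53,0.165,0.24]),("carr",[0.53,-0.157,0.24])):
    robot.move_to(p,o); robot.pause(0.2)
    P,r=robot.get_position(),robot.get_tool_rot()
    im=robot.capture('wrist');cv2.imwrite(f'pics/w_{n}.png',im[:,:,::-1]);out[n]=[list(P),list(r)]
    print(n,P,r,robot.get_t(),robot.get_q().round(2),robot.get_force())
json.dump(out,open('poses.json','w'))
```

```text
press [0.53017077 0.16459513 0.24001372] [ 1.24049599e-03  3.14156011e+00 -3.18528042e-05] 3.4167 [ 0.28  0.34  1.8   0.    1.   -1.29] [ 0.76584333 -0.46755487  0.14095588]
carr [ 0.5303077  -0.15586851  0.23997862] [ 2.83623442e-03 -3.14154956e+00 -1.57357317e-04] 4.8917 [-0.31  0.34  1.8   0.    1.   -1.88] [ 0.19335966 -0.5437248  -0.82033186]
```

View pics/w_press.png

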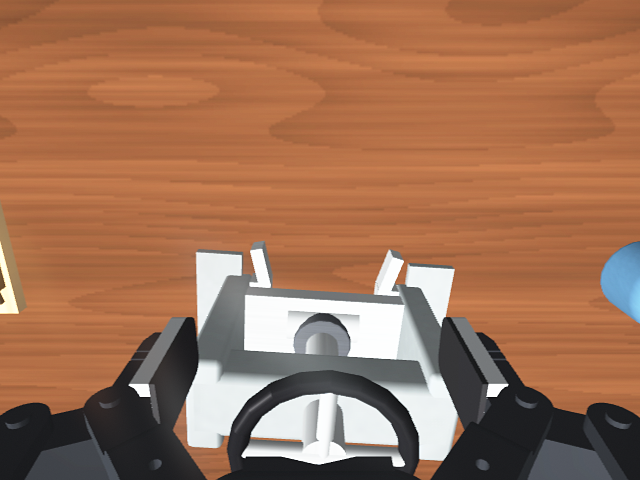

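View pics/w_carr.png

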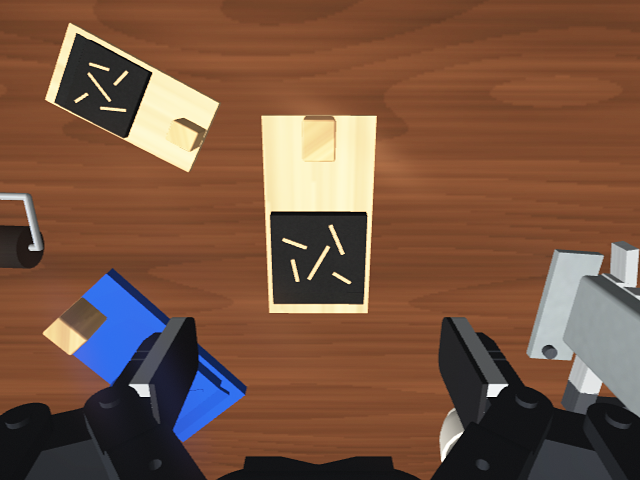

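Run:
```python
import cv2
c=cv2.imread('pics/w_press.png')[230:320,180:470]
cv2.imwrite('pics/pcrop.png',cv2.resize(c,(290*5//2,450//2*1)) if 0 else cv2.resize(c,None,fx=2.75,fy=5,interpolation=cv2.INTER_CUBIC))
im=cv2.imread('pics/w_press.png')
cv2.imwrite('pics/pl.png',cv2.resize(im[235:310,235:315],None,fx=7,fy=7,interpolation=cv2.INTER_CUBIC))
cv2.imwrite('pics/pr.png',cv2.resize(im[240:315,345:425],None,fx=7,fy=7,interpolation=cv2.INTER_CUBIC))
```

```text
(no output)
```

View pics/pl.png

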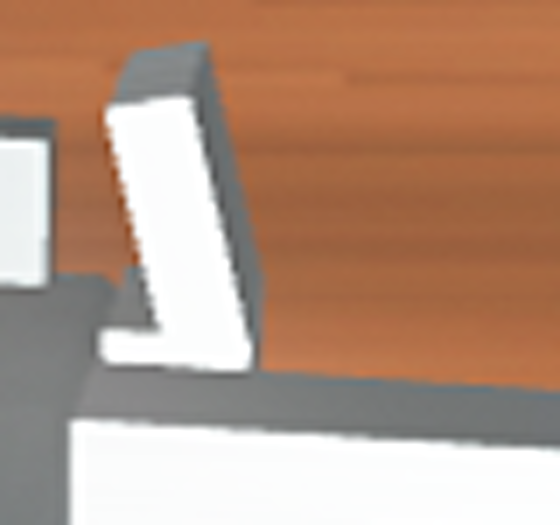

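View pics/pr.png

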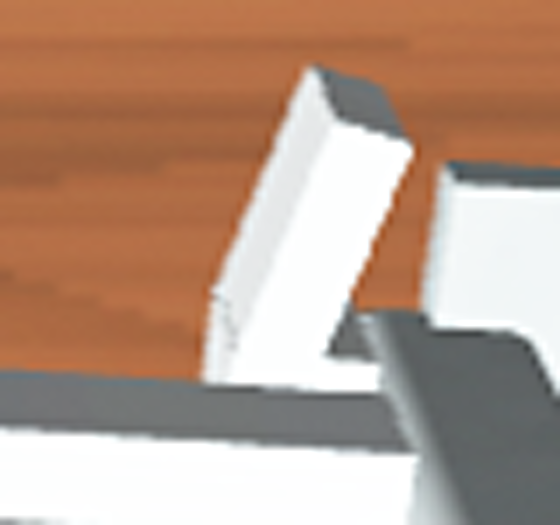

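Run:
```python
from h import *
import json
ps=json.load(open('poses.json'));K,M=cam('wrist',*ps['press'])
def s(n,uv,z):
    p=ray(K,M,uv,z)[0];print(n,p.round(4));return p
a=s('L tip top',(262.6,249),.02);b=s('R tip top',(392.9,257.4),.02)
c=s('L tip bot',(264.3,241),0);d=s('R tip bot',(389.3,249.7),0)
e=s('L bend bot',(272.4,274.3),0);f=s('R bend bot',(375.7,281.4),0)
g=s('L occl top',(270.7,287.6),.02);h=s('R occl top',(378.6,295),.02)
i=s('plat L',(247.9,287.9),.028);j=s('plat R',(401.4,296.4),.028)
for p,q in((a,b),(c,d),(e,f),(g,h),(i,j)):
    v=q-p;print(np.linalg.norm(v).round(4),'yaw',np.arctan2(-v[0],v[1]).round(4),'mid',((p+q)/2).round(4))
K,M=cam('wrist',*ps['carr'])
im=cv2.imread('pics/w_carr.png');hsv=cv2.cvtColor(im,cv2.COLOR_BGR2HSV)
m=((hsv[:,:,2]>150)&(hsv[:,:,0]<40)|(hsv[:,:,2]<60)).astype(np.uint8)*255
roi=np.zeros_like(m);roi[105:320,255:385]=m[105:320,255:385]
roi=cv2.morphologyEx(roi,cv2.MORPH_OPEN,np.ones((5,5)))
ct=max(cv2.findContours(roi,0,1)[0],key=cv2.contourArea)
ap=cv2.approxPolyDP(ct,6,True)[:,0];print(ap.tolist())
P=ray(K,M,ap,.012);print(P.round(4));print([np.linalg.norm(P[i]-P[(i+1)%len(P)]).round(4) for i in range(len(P))])
cv2.imwrite('pics/cm.png',roi)
# grip top
for uv in((304,117),(335,117),(335,161),(304,161)):print(ray(K,M,uv,.05)[0].round(4))
```

```text
L tip top [0.5778 0.1163 0.02  ]
R tip top [0.5855 0.2272 0.02  ]
L tip bot [0.5779 0.1153 0.    ]
R tip bot [0.5863 0.2273 0.    ]
L bend bot [0.6104 0.1214 0.    ]
R bend bot [0.6177 0.2164 0.    ]
L occl top [0.614  0.1218 0.02  ]
R occl top [0.6213 0.2166 0.02  ]
plat L [0.6103 0.1033 0.028 ]
plat R [0.6185 0.235  0.028 ]
0.1112 yaw -0.0698 mid [0.5816 0.1717 0.02  ]
0.1123 yaw -0.0748 mid [0.5821 0.1713 0.    ]
0.0953 yaw -0.0759 mid [0.6141 0.1689 0.    ]
0.0951 yaw -0.0765 mid [0.6176 0.1692 0.02  ]
0.132 yaw -0.062 mid [0.6144 0.1692 0.028 ]
[[261, 115], [268, 312], [367, 313], [373, 177], [384, 172], [376, 116]]
[[ 0.4688 -0.2018  0.012 ]
 [ 0.6429 -0.2027  0.012 ]
 [ 0.6438 -0.1121  0.012 ]
 [ 0.5177 -0.1121  0.012 ]
 [ 0.5135 -0.1033  0.012 ]
 [ 0.4693 -0.1119  0.012 ]]
[np.float64(0.1742), np.float64(0.0906), np.float64(0.1261), np.float64(0.0097), np.float64(0.045), np.float64(0.0899)]
[ 0.4676 -0.167   0.05  ]
[ 0.4675 -0.1454  0.05  ]
[ 0.4982 -0.1449  0.05  ]
[ 0.4982 -0.1673  0.05  ]
```

The press and carrier measurements fit the given sizes: guides 95.2 mm apart, flares 111 mm, board 174 x 90 mm. The mouth is at (0.614, 0.169) with yaw -0.074, and the grip is at (0.484, -0.157). I'll grasp with the tool leaning back 15° to stay clear of the handwheel.

```bash
cat >> h.py <<'E'
T=np.deg2rad(15); MOUTH=np.array([.6142,.169]); YAW=-.074
def rot(psi,t=T): return (R.from_euler('z',psi)*R.from_euler('y',-t)*R.from_rotvec([0,np.pi,0]))
def tcp(g,psi,z=.038,back=.003,t=T):
    """TCP for grasp point, given the grip centre xy"""
    r=rot(psi,t);g3=np.array([g[0]-back*np.cos(psi),g[1]-back*np.sin(psi),z])
    return g3-r.as_matrix()[:,2]*.006, r.as_rotvec()
def tun(x,y=0):   # press_mouth frame -> world xy
    c,s=np.cos(YAW),np.sin(YAW);return MOUTH+np.array([c*x-s*y,s*x+c*y])
def step(s): print(s,'t',round(robot.get_t(),2),'p',robot.get_position().round(4),'F',robot.get_force().round(2),'w',round(robot.get_width(),3),flush=True)
E
python3 - <<'E'
from h import *
p,o=tcp((.484,-.157),-.004)
for x in(-.23,-.068-.02): # reach checks
    q,oo=tcp(tun(x),YAW);print(q,robot.ik(q,oo))
up=p-rot(-.004).as_matrix()[:,2]*.09
robot.move_to(up,o);step('up')
robot.servo_line(p,v=.08);step('at')
robot.clamp(40);robot.pause(.2);step('clamp')
cv2.imwrite('pics/g1.png',robot.capture('wrist')[:,:,::-1])
cv2.imwrite('pics/s1.png',robot.capture('side')[:,:,::-1])
E
```

```text
[0.380289   0.18634108 0.04379555] [ 0.52229082  0.53869948  2.29198098 -1.00836883  0.17266905  0.01107962]
[0.52190038 0.17584267 0.04379555] [ 0.35764562  0.61068105  2.03481023 -0.40433994  0.27883505 -0.76188833]
up t 5.53 p [ 0.4571 -0.1571  0.1312] F [-0.04 -0.13  1.07] w 0.999
at t 6.81 p [ 0.4796 -0.157   0.044 ] F [0.33 0.46 0.06] w 1.001
clamp t 7.6 p [ 0.4796 -0.157   0.0441] F [-1.67  0.04  5.84] w 0.275
```

View pics/g1.png

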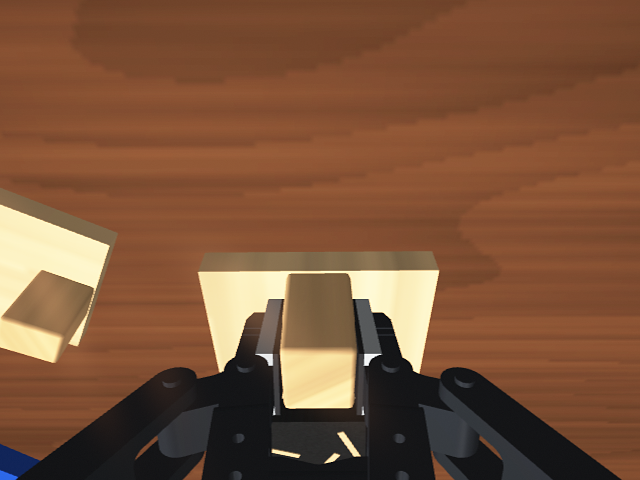

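View pics/s1.png

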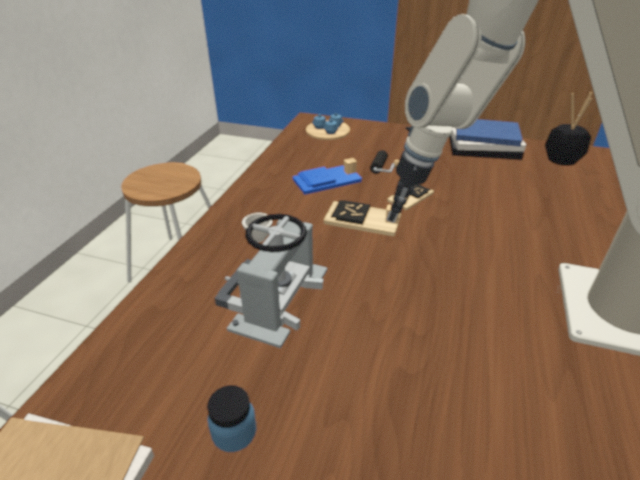

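The grip block is held centrally between the pads (width 0.275, about 23 mm) and the board is flat. I'll check the drag path in IK before moving, because j5 comes close to its limit.

Run:
```python
from h import *
from scipy.spatial.transform import Slerp
A=np.array([.484,-.157]);
for xs in(-.205,-.215):
  C=tun(xs);B=np.array([C[0],-.157])
  for a,b,y0,y1 in((A,B,-.004,-.004),(B,C,-.004,YAW),(C,tun(-.06),YAW,YAW)):
    for k in np.linspace(0,1,5):
        p,o=tcp(a+(b-a)*k,y0+(y1-y0)*k);q=robot.ik(p,o);print(p.round(3),None if q is None else q.round(2))
```

```text
[ 0.479 -0.157  0.044] [-0.39  0.58  2.14  0.5   0.21 -2.44]
[ 0.461 -0.157  0.044] [-0.41  0.57  2.18  0.58  0.19 -2.54]
[ 0.442 -0.157  0.044] None
[ 0.424 -0.157  0.044] None
[ 0.405 -0.157  0.044] None
[ 0.405 -0.157  0.044] None
[ 0.405 -0.072  0.044] None
[0.405 0.014 0.044] None
[0.405 0.099 0.044] None
[0.405 0.184 0.044] [ 0.49  0.55  2.25 -0.86  0.18 -0.18]
[0.405 0.184 0.044] [ 0.49  0.55  2.25 -0.86  0.18 -0.18]
[0.441 0.182 0.044] [ 0.44  0.56  2.19 -0.67  0.21 -0.41]
[0.478 0.179 0.044] [ 0.4   0.58  2.12 -0.53  0.24 -0.59]
[0.514 0.176 0.044] [ 0.36  0.61  2.05 -0.42  0.27 -0.73]
[0.55  0.174 0.044] [ 0.33  0.63  1.98 -0.35  0.31 -0.84]
[ 0.479 -0.157  0.044] [-0.39  0.58  2.14  0.5   0.21 -2.44]
[ 0.458 -0.157  0.044] None
[ 0.437 -0.157  0.044] None
[ 0.416 -0.157  0.044] None
[ 0.395 -0.157  0.044] None
[ 0.395 -0.157  0.044] None
[ 0.395 -0.071  0.044] None
[0.395 0.014 0.044] None
[0.395 0.1   0.044] None
[0.395 0.185 0.044] [ 0.5   0.54  2.27 -0.91  0.18 -0.11]
[0.395 0.185 0.044] [ 0.5   0.54  2.27 -0.91  0.18 -0.11]
[0.434 0.182 0.044] [ 0.45  0.56  2.2  -0.71  0.2  -0.37]
[0.473 0.18  0.044] [ 0.4   0.58  2.13 -0.55  0.23 -0.57]
[0.511 0.177 0.044] [ 0.37  0.6   2.06 -0.43  0.27 -0.73]
[0.55  0.174 0.044] [ 0.33  0.63  1.98 -0.35  0.31 -0.84]
```

With 15° of lean, the drag would need j5 below its limit. I'll regrasp upright for the drag and only lean for the insertion.

Run:
```python
from h import *
C=tun(-.212)
B=np.array([C[0],-.157])
A=np.array([.484,-.157])
for a,b,y0,y1 in((A,B,-.004,-.004),(B,C,-.004,YAW)):
  for k in np.linspace(0,1,4):
    p,o=tcp(a+(b-a)*k,y0+(y1-y0)*k,t=0);q=robot.ik(p,o);print(p.round(3),None if q is None else q.round(2))
robot.ungrasp()
p0=robot.get_position();robot.servo_line(p0-rot(-.004).as_matrix()[:,2]*.06,v=.12)
p,o=tcp(A,-.004,t=0,z=.039,back=0)
robot.servo_line(p+[0,0,.05],o,v=.12);robot.servo_line(p,v=.1)
robot.clamp(40);robot.pause(.15);step('clamp')
robot.servo_line(p+[0,0,.001],v=.02);step('up1')
```

```text
[ 0.481 -0.157  0.044] [-0.34  0.61  1.99 -0.    0.54 -1.91]
[ 0.454 -0.157  0.044] [-0.36  0.59  2.05 -0.    0.51 -1.92]
[ 0.427 -0.157  0.044] [-0.38  0.57  2.1  -0.    0.47 -1.95]
[ 0.4   -0.157  0.044] [-0.4   0.55  2.15 -0.    0.44 -1.97]
[ 0.4   -0.157  0.044] [-0.4   0.55  2.15 -0.    0.44 -1.97]
[ 0.4   -0.043  0.044] [-0.14  0.53  2.21 -0.    0.4  -1.68]
[0.4   0.071 0.044] [ 0.15  0.54  2.2  -0.    0.4  -1.37]
[0.4   0.185 0.044] [ 0.41  0.56  2.13 -0.    0.45 -1.09]
clamp t 11.03 p [ 0.4843 -0.1571  0.0454] F [-0.89  0.23  5.24] w 0.275
up1 t 11.28 p [ 0.4836 -0.1569  0.0457] F [-0.28 -0.25 -1.98] w 0.272
```

Run:
```python
from h import *
C=tun(-.212);z=robot.get_position()[2]
B=np.array([C[0],-.157])
_,o1=tcp(B,-.004,t=0);_,o2=tcp(C,YAW,t=0)
robot.servo_line([*B,z],o1,v=.1);step('B')
robot.servo_line([*C,z],o2,v=.12);step('C')
robot.pause(.1);P,r=robot.get_position(),robot.get_tool_rot()
np.save('pc.npy',np.r_[P,r])
cv2.imwrite('pics/w2.png',robot.capture('wrist')[:,:,::-1])
cv2.imwrite('pics/t2.png',robot.capture('top')[:,:,::-1])
```

```text
B t 12.23 p [ 0.4034 -0.1572  0.0458] F [ 0.38 -0.42 -3.3 ] w 0.277
C t 15.23 p [0.4028 0.1845 0.0457] F [-1.22  0.19 -2.64] w 0.272
```

View pics/t2.png

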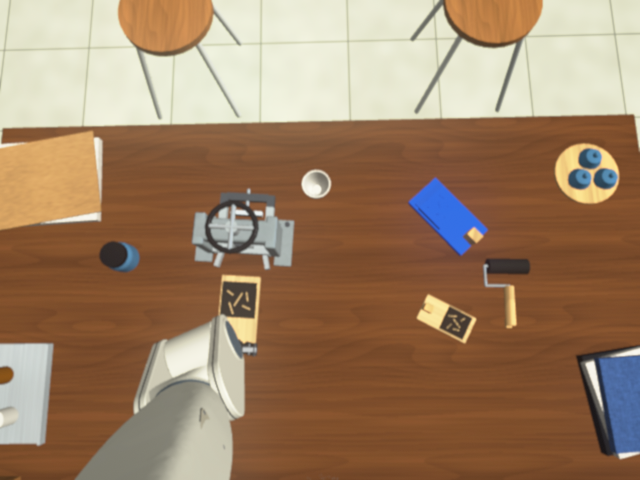

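View pics/w2.png

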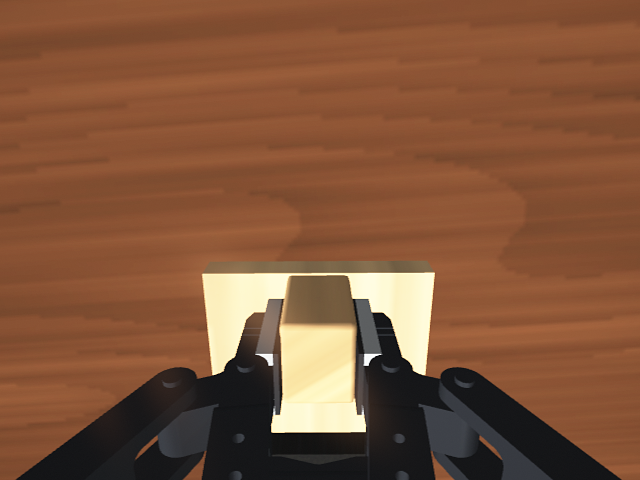

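The carrier is in line in front of the press, with its nose edge at (222,276)–(261,278) in the top view, and held squarely. Next I'll insert it upright to a nose depth of about 40 mm, before the roller bump, watching forces.

Run:
```python
from h import *
K,M=cam('top');n=ray(K,M,[(222,276),(261,278)],.012);print(n.round(4),n.mean(0).round(4),'expected',tun(-.0515).round(4))
Ri=R.from_euler('z',-YAW).as_matrix();z=robot.get_position()[2]
F0=Ri@robot.get_force();off=0
for x in list(np.arange(-.200,-.1195,.008))+[-.1185]:
    g=tun(x,off);robot.servo_line([*g,z],v=.04)
    F=Ri@robot.get_force()-F0;T_=robot.get_torque();print(round((x+.16)*1e3,1),F.round(1),T_.round(2),round(off*1e3,1))
    if abs(F[0])>10 or abs(F[1])>10:print('STOP');break
    if abs(F[1])>2.5: off+=np.sign(F[1])*.0005
robot.pause(.15);step('in');print((Ri@robot.get_force()-F0).round(2))
cv2.imwrite('pics/t3.png',cv2.resize(robot.capture('top')[150:390,140:460,::-1],None,fx=2.5,fy=2.5))
```

```text
[[0.561  0.2168 0.012 ]
 [0.5552 0.1244 0.012 ]] [0.5581 0.1706 0.012 ] expected [0.5628 0.1728]
-40.0 [ 0.1 -0.2  0. ] [-0.05  0.1   0.03] 0.0
-32.0 [ 0.   0.5 -0.2] [-0.04  0.08  0.02] 0.0
-24.0 [ 0.   1.3 -0.5] [0.05 0.07 0.04] 0.0
-16.0 [-0.6 -0.1  0.7] [-0.01  0.04  0.02] 0.0
-8.0 [ 0.2 -0.1  0.6] [-0.03  0.08 -0.03] 0.0
0.0 [-0.7  0.8  0.1] [ 0.01  0.05 -0.02] 0.0
8.0 [ 0.4  0.4 -0.3] [ 0.01  0.06 -0.02] 0.0
16.0 [-0.1  0.9  0.4] [0.05 0.03 0.05] 0.0
24.0 [-0.2  0.4 -0.5] [-0.03  0.07  0.01] 0.0
32.0 [ 0.2  0.2 -0.9] [-0.05  0.04 -0.01] 0.0
40.0 [ 0.2 -0.2  0. ] [-0.05  0.04  0.  ] 0.0
41.5 [-0.2  0.6 -0.4] [-0.04  0.05  0.02] 0.0
in t 19.78 p [0.496  0.1778 0.0457] F [ 0.31 -0.15 -2.8 ] w 0.277
[ 0.13 -0.02 -0.2 ]
```

View pics/t3.png

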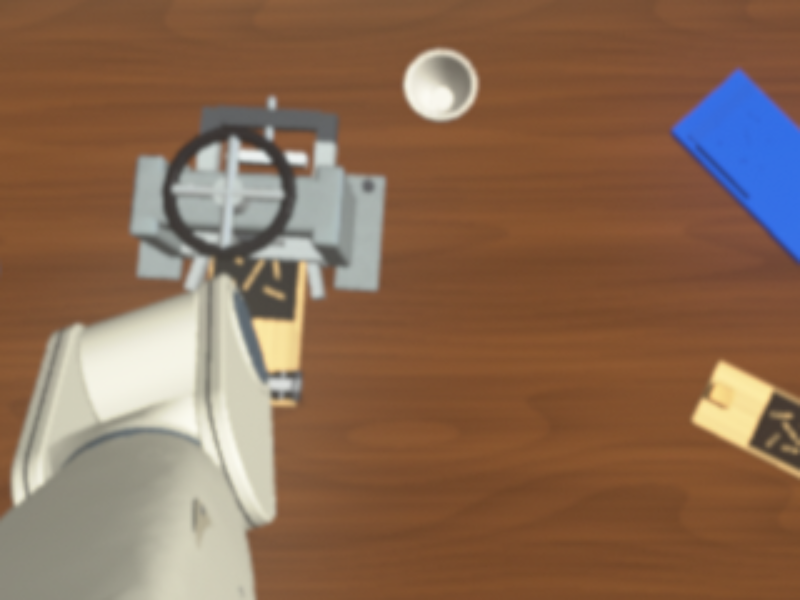

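The carrier went in without any side force, with its nose at about 41 mm. Now I'll regrasp with the lean.

Run:
```python
from h import *
robot.ungrasp();p0=robot.get_position();robot.servo_line(p0+[0,0,.05],v=.12)
p,o=tcp(tun(-.1185),YAW,z=.039,back=.003)
a=rot(YAW).as_matrix()[:,2]
robot.servo_line(p-a*.05,o,v=.1);print(robot.get_force().round(2));robot.servo_line(p,v=.08)
robot.clamp(40);robot.pause(.15);step('clamp')
robot.servo_line(p+[0,0,.001],v=.02);step('up1')
cv2.imwrite('pics/w4.png',robot.capture('wrist')[:,:,::-1])
cv2.imwrite('pics/s4.png',cv2.resize(robot.capture('side')[100:400,150:550,::-1],None,fx=2,fy=2))
```

```text
[ 0.56  1.02 -0.09]
clamp t 23.23 p [0.4916 0.1782 0.0452] F [-1.54  0.35  5.92] w 0.278
up1 t 23.48 p [0.4911 0.1779 0.0455] F [-0.88 -0.01 -2.14] w 0.272
```

View pics/s4.png

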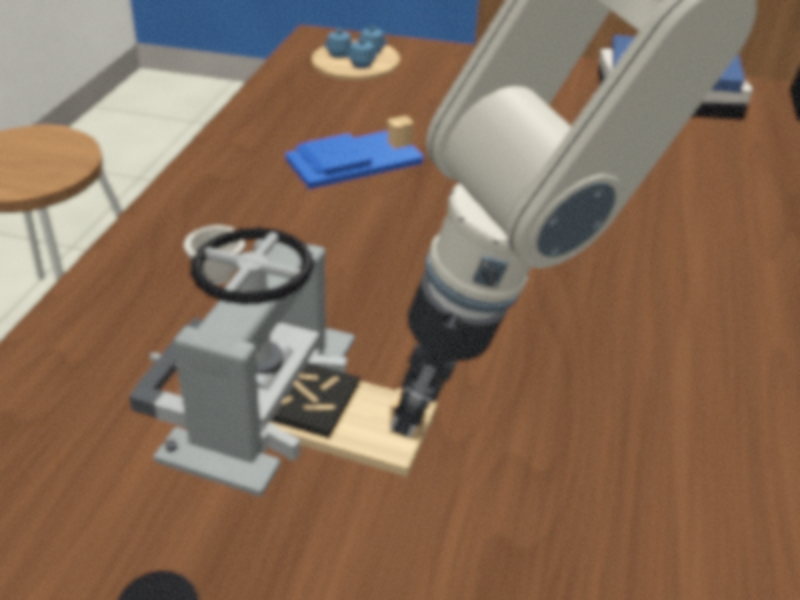

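View pics/w4.png

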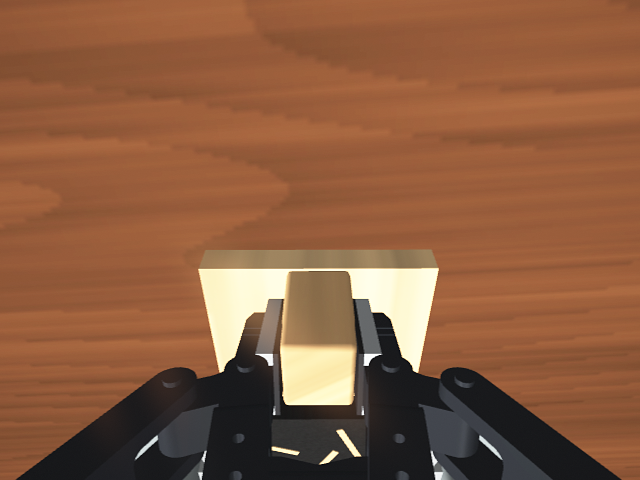

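```bash
cat >> h.py <<'E'
Ri=R.from_euler('z',-YAW).as_matrix()
def favg(n=5):
    a=[]
    for _ in range(n): a.append(Ri@robot.get_force());robot.pause(.01)
    return np.mean(a,0)
E
python3 - <<'E'
from h import *
K,M=cam('top');p=ray(K,M,(249,215.8),.02)[0];d=Ri[:2,:2]@(p[:2]-MOUTH);print('stop est',d)
P0=robot.get_position();F0=favg();dirv=np.array([np.cos(YAW),np.sin(YAW),0])
print(robot.get_t(),F0)
for s in np.arange(.003,.0431,.003):
    robot.servo_line(P0+dirv*s,v=.03);F=favg(2)-F0
    print(round(41.5+s*1e3,1),F.round(1),round(robot.get_t(),2))
    if F[0]<-10 or abs(F[1])>8:print('STOP');break
np.savez('ins.npz',P0=P0,F0=F0,s=s)
E
```

```text
stop est [ 0.09065382 -0.0087905 ]
23.625 [-0.05411234  0.3139264  -2.25019631]
44.5 [-0.7 -0.8 -0.8] 23.89
47.5 [-0.6 -2.  -1.3] 24.16
50.5 [ 0.6 -0.9 -1.9] 24.43
53.5 [ 1.  -1.  -1.4] 24.69
56.5 [ 1.4 -1.4 -2. ] 24.96
59.5 [ 1.3 -1.8 -1.7] 25.23
62.5 [ 1.6 -1.3 -1.5] 25.49
65.5 [ 0.9 -1.1 -1.3] 25.76
68.5 [ 0.8 -1.4 -1.9] 26.02
71.5 [ 1.3 -1.1 -1.8] 26.29
74.5 [ 1.3 -0.7 -2.1] 26.56
77.5 [ 0.6 -1.2 -2.4] 26.82
80.5 [ 0.6 -0.8 -1.7] 27.09
83.5 [ 0.9 -0.6 -2.2] 27.36
```

No bump showed up, which is suspicious, so I'll look before going further.

Run:
```python
from h import *
step('now')
cv2.imwrite('pics/w5.png',robot.capture('wrist')[:,:,::-1])
cv2.imwrite('pics/s5.png',cv2.resize(robot.capture('side')[150:400,180:500,::-1],None,fx=2.5,fy=2.4))
cv2.imwrite('pics/t5.png',cv2.resize(robot.capture('top')[160:360,150:400,::-1],None,fx=3,fy=3))
```

```text
now t 27.36 p [0.5334 0.1749 0.0456] F [ 0.59 -0.65 -4.16] w 0.272
```

View pics/s5.png

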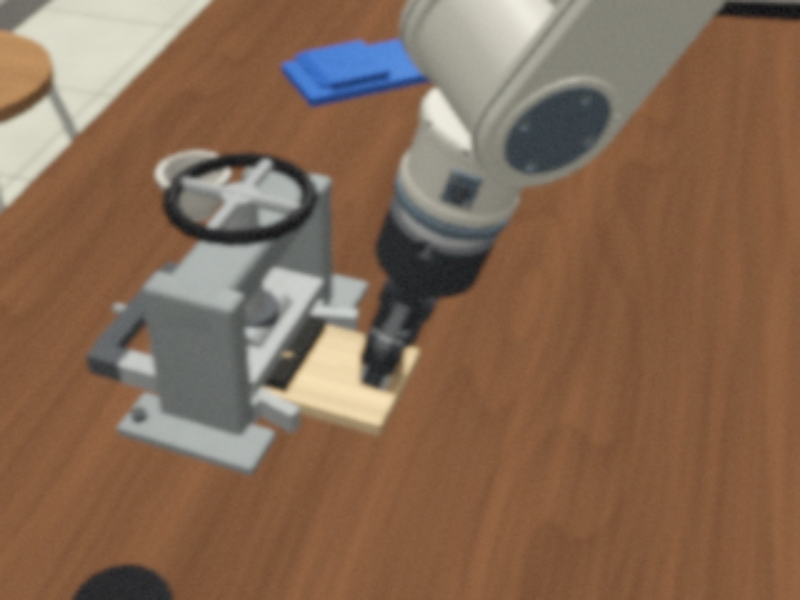

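View pics/w5.png

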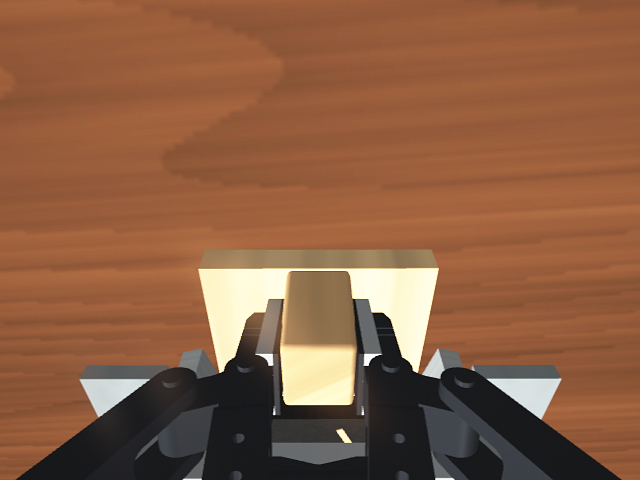

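View pics/t5.png

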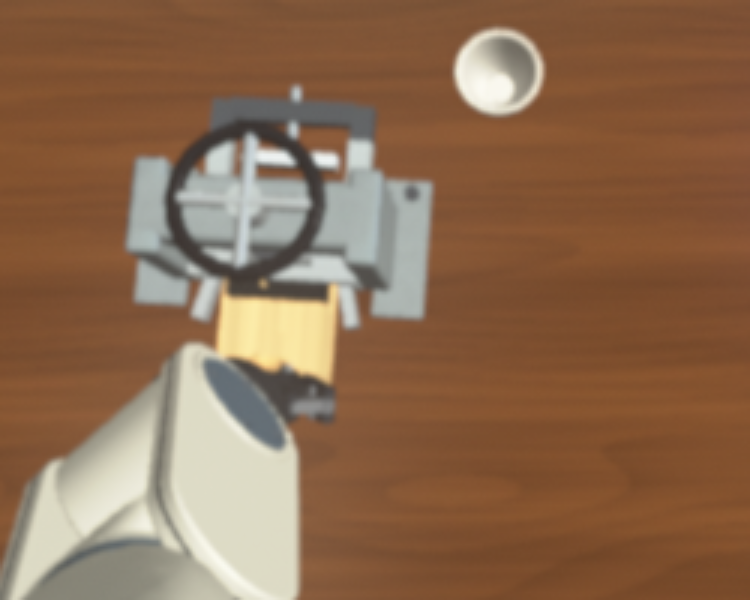

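The carrier followed the gripper with no slip, and its black block is now mostly under the platen. The drag just relaxes when the arm stands still. From here I'll use fine steps until the stop pushes back.

Run:
```python
from h import *
d=np.load('ins.npz');P0,F0,s=d['P0'],d['F0'],float(d['s']);dirv=np.array([np.cos(YAW),np.sin(YAW),0])
B=favg(6);print(B-F0);n=0
while s<.075:
    s+=.00025;robot.servo_line(P0+dirv*s,v=.01);F=favg(2)-B;n+=1
    if n%8==0 or F[0]<-1.8:print(round(41.5+s*1e3,2),F.round(1),round(robot.get_t(),2))
    if F[0]<-3.5 and (favg(5)-B)[0]<-3:break
    if robot.get_t()>45:break
print('end',s,(favg(6)-B).round(2),robot.get_position(),robot.get_t())
np.savez('ins2.npz',P0=P0,B=B,s=s)
```

```text
[ 1.64277549 -0.85999736 -2.58292259]
84.0 [-2.2  0.5  1.3] 28.09
84.25 [-3.6  0.9  1.5] 28.36
end 0.04275 [-3.62  0.57  1.65] [0.53356903 0.17474796 0.04543425] 28.45
```

Run:
```python
from h import *
d=np.load('ins.npz');P0,F0=d['P0'],d['F0'];s=float(np.load('ins2.npz')['s']);dirv=np.array([np.cos(YAW),np.sin(YAW),0])
hist=[]
while s<.072:
    s+=.00025;robot.servo_line(P0+dirv*s,v=.012);F=favg(3)-F0;hist.append(F[0])
    q=robot.get_position();print(round(41.5+s*1e3,2),F.round(1),'lag',round(((P0+dirv*s-q)@dirv)*1e3,2),round(robot.get_t(),2))
    if F[0]<-8 or robot.get_t()>42:break
np.savez('ins2.npz',P0=P0,F0=F0,s=s,hist=hist)
```

```text
84.5 [-2.3 -0.4 -1.5] lag 0.13 28.73
84.75 [-1.9 -0.7 -2. ] lag 0.01 29.0
85.0 [-1.8 -0.5 -1.7] lag -0.02 29.27
85.25 [-1.6 -1.2 -1.5] lag -0.0 29.55
85.5 [-1.3 -1.  -1.1] lag -0.02 29.82
85.75 [-1.7 -1.1 -1.4] lag -0.06 30.1
86.0 [-1.6 -0.4 -1.3] lag -0.02 30.38
86.25 [-1.3 -0.5 -1.5] lag -0.05 30.65
86.5 [-1.6 -0.8 -1.6] lag -0.02 30.93
86.75 [-1.9 -1.  -1.4] lag -0.03 31.2
87.0 [-2.  -0.9 -1.7] lag -0.02 31.48
87.25 [-1.6 -0.4 -1.7] lag -0.03 31.75
87.5 [-1.5 -0.4 -1.6] lag -0.02 32.02
87.75 [-1.6 -0.3 -1.7] lag -0.03 32.3
88.0 [-1.6 -0.4 -1.8] lag -0.04 32.58
88.25 [-2.  -0.2 -1.8] lag -0.03 32.85
88.5 [-2.  -0.1 -2.1] lag -0.06 33.12
88.75 [-2.  -0.5 -2.2] lag -0.01 33.4
89.0 [-1.9 -0.1 -2. ] lag -0.01 33.67
89.25 [-1.5 -0.5 -1.6] lag -0.03 33.95
89.5 [-1.7 -0.1 -1.8] lag -0.03 34.23
89.75 [-2.1 -0.2 -1.6] lag -0.01 34.5
90.0 [-1.6 -0.5 -2.1] lag -0.03 34.77
90.25 [-1.7 -0.3 -1.7] lag 0.01 35.05
90.5 [-1.7 -0.1 -1.6] lag -0.01 35.33
90.75 [-1.5 -0.  -1.7] lag -0.02 35.6
91.0 [-1.9 -0.7 -2.2] lag -0.04 35.88
91.25 [-2.  -0.6 -1.9] lag -0.03 36.15
91.5 [-1.7 -0.6 -1.3] lag -0.02 36.42
91.75 [-1.6 -0.8 -1.4] lag -0.0 36.7
92.0 [-1.5 -0.5 -2.2] lag -0.06 36.98
92.25 [-1.3 -0.5 -1.8] lag -0.05 37.25
92.5 [-2.  -0.1 -1.8] lag -0.03 37.52
92.75 [-1.8 -0.6 -2. ] lag -0.03 37.8
93.0 [-1.9 -0.5 -1.7] lag -0.02 38.08
93.25 [-1.2 -0.1 -2.2] lag -0.03 38.35
93.5 [-1.6  0.2 -1.9] lag -0.03 38.62
93.75 [-1.5 -0.2 -1.8] lag -0.01 38.9
94.0 [-1.5  0.1 -2.1] lag -0.05 39.17
94.25 [-1.8 -0.2 -1.7] lag -0.03 39.45
94.5 [-1.5 -0.3 -2.1] lag -0.02 39.73
94.75 [-1.7  0.1 -1.7] lag -0.01 40.0
95.0 [-1.6 -0.5 -1.9] lag -0.02 40.27
95.25 [-2.5  0.2 -2. ] lag -0.03 40.55
95.5 [-1.5  0.2 -1.6] lag -0.02 40.83
95.75 [-1.5 -0.4 -1.4] lag 0.02 41.1
96.0 [-4.2  0.2 -1.5] lag 0.26 41.38
96.25 [-5.2  0.4 -0.4] lag 0.52 41.65
96.5 [-6.9  0.9 -0.1] lag 0.76 41.92
96.75 [-7.5  1.3  0.8] lag 0.99 42.2
```

It made contact at a depth of about 95.8 mm. The steady drag before that was about 1.7 N, and the force now climbs about 1.1 N per step. I'll build up to about 10 N on the stop and hold.

Run:
```python
from h import *
d=np.load('ins2.npz');P0,F0,s=d['P0'],d['F0'],float(d['s']);dirv=np.array([np.cos(YAW),np.sin(YAW),0])
def rep():
    F=favg(4)-F0;q=robot.get_position();print(round(41.5+s*1e3,2),F.round(1),'x',round(((q-P0)@dirv)*1e3+41.5,2),round(robot.get_t(),2));return F[0]
f=rep()
while f>-11.3 and s<.0585:
    s+=.0002;robot.servo_line(P0+dirv*s,v=.012);f=rep()
for _ in range(5): robot.pause(.1);rep()
np.savez('ins2.npz',P0=P0,F0=F0,s=s)
```

```text
96.75 [-7.3  1.3  1. ] x 95.7 42.23
96.95 [-8.5  0.9  1.3] x 95.72 42.52
97.15 [-9.4  1.1  2.4] x 95.7 42.8
97.35 [-10.5   2.    2.9] x 95.72 43.08
97.55 [-11.6   2.3   4. ] x 95.74 43.37
97.55 [-12.    2.1   3.5] x 95.76 43.5
97.55 [-11.9   2.1   4. ] x 95.75 43.63
97.55 [-12.    2.1   4. ] x 95.75 43.77
97.55 [-11.7   1.8   4.6] x 95.75 43.9
97.55 [-12.1   2.5   3.9] x 95.75 44.03
```

Run:
```python
from h import *
d=np.load('ins2.npz');P0,F0,s=d['P0'],d['F0'],float(d['s']);dirv=np.array([np.cos(YAW),np.sin(YAW),0])
robot.servo_line(P0+dirv*(.0958-.0415),v=.01);print((favg(4)-F0).round(1),((robot.get_position()-P0)@dirv)*1e3+41.5)
robot.ungrasp();robot.pause(.2);step('open')
p=robot.get_position();a=rot(YAW).as_matrix()[:,2]
robot.servo_line(p-a*.06,v=.06);step('up')
p=robot.get_position();robot.servo_line(p+[-.03,0,.04],v=.1)
robot.pause(.2);P,r=robot.get_position(),robot.get_tool_rot();np.save('pe.npy',np.r_[P,r]);step('e')
cv2.imwrite('pics/w6.png',robot.capture('wrist')[:,:,::-1])
im=robot.capture('top');cv2.imwrite('pics/t6f.png',im[:,:,::-1])
cv2.imwrite('pics/t6.png',cv2.resize(im[170:290,170:330,::-1],None,fx=5,fy=5,interpolation=cv2.INTER_CUBIC))
```

```text
[-3.7  0.9 -1.3] 95.72128969267949
open t 45.22 p [0.5453 0.174  0.0455] F [ 0.16 -1.28 -0.58] w 1.001
up t 46.37 p [0.5297 0.175  0.1031] F [ 1.15  0.04 -0.56] w 1.001
e t 47.22 p [0.4998 0.1749 0.1426] F [-0.95  0.08  0.53] w 0.999
```

View pics/w6.png

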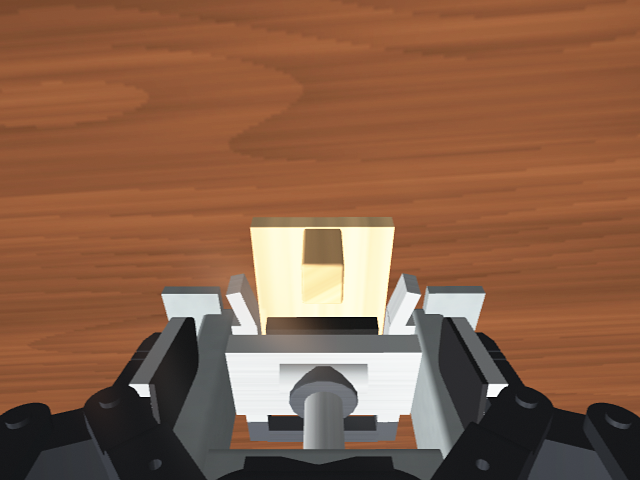

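View pics/t6.png

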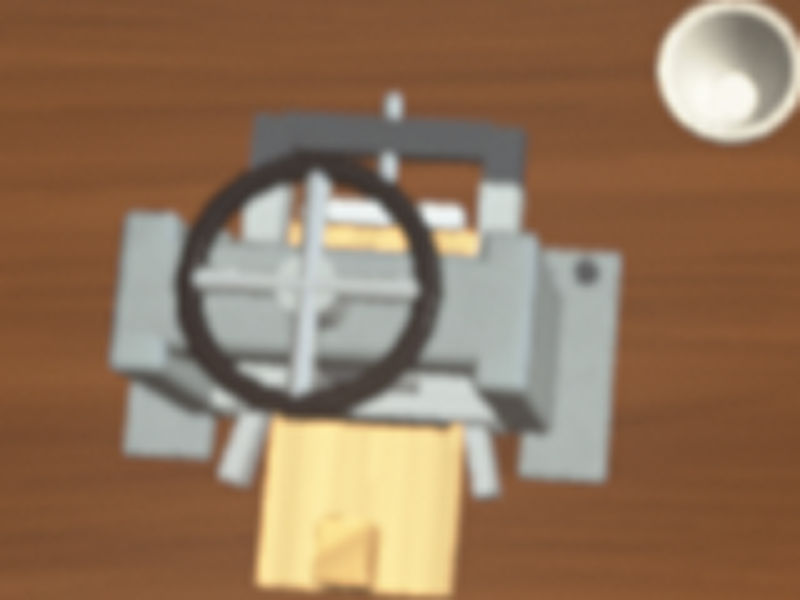

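The board's nose now sits directly against the stop bar, and the bar is at the same crop pixel as at the start (about (395,215)). One last check on the tail position and the stop pixels, then hand in.

Run:
```python
from h import *
e=np.load('pe.npy');K,M=cam('wrist',e[:3],e[3:])
t=ray(K,M,[(250,227),(394,228)],.012);print([ (Ri[:2,:2]@(p[:2]-MOUTH)).round(4) for p in t],np.linalg.norm(t[0]-t[1]))
a=cv2.imread('pics/top0.png')[205:212,236:262].astype(int);b=cv2.imread('pics/t6f.png')[205:212,236:262].astype(int)
print('stop top-edge diff',np.abs(a-b).max())
a=cv2.imread('pics/top0.png')[208:216,255:263].astype(int);b=cv2.imread('pics/t6f.png')[208:216,255:263].astype(int);print(a.mean((1,2)).round(),b.mean((1,2)).round())
robot.close_job()
```

```text
[array([-0.08  , -0.0461]), array([-0.0793,  0.0436])] 0.08972040479161925
stop top-edge diff 7
[ 93. 102. 140. 194. 226. 230. 214. 164.] [ 95. 103. 141. 195. 227. 230. 215. 182.]
the job is handed in; nothing more can be done
```

The carrier is home against the back stop, and I've let go, backed the gripper clear and handed the job in. It took about 47 s of the 67 s. The call gives no verdict, so this rests on my own checks.

**How it went:**
- **Approach:** I found the carrier and press in the pictures and slid the carrier over to the press. The first grasp, leaning back, could not be used for the slide because the arm could not reach along that path, so I regrasped upright.
- **Insertion:** It went in to about 41 mm nose depth with no side force. I then regrasped leaning back 15° to clear the handwheel and went on past the roller.
- **Bedding:** The nose met the stop at about 95.8 mm. I held 0.65 s at about 12 N on the wrist. With about 1.7 N of drag taken off, that is roughly 10 N on the stop.

**Last checks:**
- **Stop:** It looks unmoved; its far edge matches in the top pictures before and after.
- **Position:** The tail is about 79.7 mm outside the mouth, matching a nose depth of 95.3–95.8 mm. It is about 1 mm off the centre line and within 0.01 rad of it.
- **Bystanders:** The arm went nowhere near the brayer, jar or bowl. I did not measure them again at the end.

**What disagreed:**
- **Roller bump:** The expected 4 to 7 N never showed, as I only read forces with the arm standing still.
- **Stop depth:** My rough estimate from the top picture was 91 mm, against about 96 mm by contact. I went by the contact.

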